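Lock the spare gearbox in second gear

ROBOT

A 6-joint arm with a two-finger parallel gripper is mounted at the origin on the work surface. World frame = base frame: x ahead of the robot, y to its left, z up, the work surface at z = 0. Lengths are in m, angles in rad, forces in N, time in s.
With the tool pointing down it reaches from about 0.3 to 0.875 m from the base axis. Payload 6.4 kg.
Tool frame: the origin (TCP) lies at the very end of the fingers, on their centre line; the grasp point (between the pads) lies grip_point_offset behind it (grip_point_offset is the distance from the TCP to the grasp point, in m); y points along the fingers, x is the direction in which the jaws open and shut, and the axes are right-handed (so a half turn about y gives the same grasp; the last joint's range is limited). The gripper opens to 85 mm and grips with 20 to 120 N. Pads are 22 mm wide; open, the fingers measure 114 mm over their backs; the gripper's body (76 mm by 85 mm) begins 54 mm behind the grasp point. The pads swing forward as they close: fully open they stand 13 mm farther back than shut.
Start: joints at [0.964, 0.181, 1.607, -0, 1.354, -0.206], TCP at [0.224, 0.529, 0.231] pointing down, gripper open.
Joint ranges: [-2.99, 2.99], [-0.89, 2.07], [0.3, 2.58], [-1.14, 4.28], [0, 2.63], [-3.12, 3.12]. Speed limits (rad/s): [2.57, 2.57, 3.01, 3.14, 3.14, 3.14].

INTERFACE

Orientations are given as a unit quaternion [w, x, y, z].
In Python, from bench import get_obs, camera, camera_model, hand_in, grip_point_offset gives the robot as it stands.
- The arm moves only by the shell command python3 -m jog 'ROWS'. ROWS is JSON, a list of rows, each a list of 7 numbers: the shift along the tool's x, y, z in mm, then the turn, a rotation vector about the tool's x, y, z in degrees, then the gripper's target within -1 to 1 (shut at 1, half-way at 0, fully open at -1). In form: [[x, y, z, ax, ay, az, grip], ...]. A call has 1 to 8 rows; each row shifts and turns the commanded pose from where the row before left it, along the tool's axes as they then stand; what a row does not reach is not made up. A row lasts 1/12 s, in which the tool goes at most 41.7 mm and 7.16 degrees, less where a joint would pass 70% of its speed; a pose out of reach is approached as far as the arm can. A call is refused whole if a number of a shift passes 41.7 or a number of a turn 7.16, either way. A call with a gripper value outside its range is refused whole. The fingers move at their own pace and stop on an object; the grip force is fixed at half the most. Time passes only in rows, so rows that do not move let the fingers close. It gives the time, the measured TCP pose, the force and the opening at its end, in the units of the state.
- get_obs(): the state, without advancing time (a new reading comes with each control period).
- camera(name): name is "scene" or "top" or "wrist"; returns the picture (480x640x3 uint8, blue, green, red); there is no depth.
- camera_model(name): a dict with "K" (3x3 intrinsics, pixels), "distortion" ([k1, k2, p1, p2, k3] as OpenCV has them; the pictures are not rectified), "pose" (4x4, takes a point from camera to world coordinates). Camera axes: x right, y down, z forward; pixel columns grow to the right and rows downward; lengths in m; the calibration is good to about 2 mm. A picture is of the moment at which its call begins: read the wrist's pose just before it. camera_model takes no time and is no camera call; for the wrist camera it gives the pose at the moment of the call.
- hand_in(): hands the job in, once; it reports no verdict.
The state is a dict: "time_s": time; "q": joint angles; "dq": joint speeds; "joint_efforts": joint torques, N m; "eef_pos": TCP position; "eef_rot": TCP orientation; "wrist_force": force on the tool from outside, world axes, zero at the start; "torque": the same for the moment, N m; "opening": opening from 0.0 (shut) to 1.0 (fully open).
Only numpy, scipy, OpenCV 4.12 (cv2) and the standard library are available. Lean on these libraries where they do the work, as an engineer would, in place of code of your own. Each camera call takes 0.05 s, during which the arm holds its last target.

TASK

The spare gearbox on the bench goes into stock locked in second gear: push the shift lever with the red knob past its first click, all the way to its second and last stop by the green dot, and then push the yellow lock slide fully home beside it. Only push with the fingertips, without pinching and without ramming hard against the stops, and leave the loose pulley, bearing and collar where they lie.

Things in the scene. Friction and masses are not known exactly. Their poses are not given: they have to be found in the camera images.
- gearbox: Blue gearbox, fixed to the bench, 250 x 290 x 120 mm (x, y, z), with a flat bare-metal cover on top. Origin: centre of its underside; z up; at yaw 0 its -x side faces the robot; a V-pulley on a shaft (90 mm diameter) sticks out 55 mm beyond its +x side, at half height. Its place and yaw vary. The cover's top is 120 mm above the origin.
- lever_pivot (a point): Point on the cover's top on the vertical axis about which the shift lever turns; 50 mm toward gearbox +x from the gearbox's centre. A hub of 18 mm radius and 32 mm height stands here.
- lever_knob (a point): Middle of the shift lever's red knob: an upright cylinder, 24 mm diameter, 54 mm tall, from 16 to 70 mm above the cover; this point is 43 mm above the cover and 100 mm from the lever's axis. It is carried by a flat steel arm 16 mm wide, 8 to 16 mm above the cover.
- lever (a joint): Shift lever angle, rad, growing anticlockwise from above. 0: neutral, white dot, arm pointing from the pivot to gearbox -x turned 0.55 toward +y; starts there, within 0.05. 0.57: first click, yellow dot. 1.10: second and last (hard) stop, green dot, arm to -x turned 0.55 toward -y. Spring detents hold it at each; at the knob about 5 N passes into the first click and 5 N again on into the second.
- lock_tab (a point): Middle of the yellow upright tab on the lock slide: 12 mm thick along the sliding direction, 40 mm wide across it, from 12 to 56 mm above the cover; this point is 34 mm above the cover. The tab stands on a flat yellow bar 16 mm wide, 8 to 16 mm above the cover, that reaches from 38 mm ahead of this point (toward the gearbox's middle) to 14 mm behind it.
- lock (a joint): Travel of the lock slide, m: 0 drawn out, 0.030 fully home (hard stop); starts at 0 to 0.005. It slides along gearbox +x turned 0.55 rad toward +y (parallel to the lever arm at its second stop, toward the pivot side). Rubs with about 2 N, stays where left. Home, its bar lies 3 mm beside the arm, as a bar against turning back; so the lever goes first.
- pulley: Loose aluminium V-pulley lying flat on the bench beside the gearbox, 80 mm diameter, 36 mm tall; origin: centre of its underside. Leave alone.
- bearing: Loose steel bearing ring lying flat on the bench on the other side of the gearbox, 72 mm outer diameter, 20 mm tall; origin: centre of its underside. Leave alone.
- collar: Loose brass collar lying flat on the gearbox's cover near its +x, +y corner, 40 mm outer diameter, 18 mm tall; origin: centre of its underside. Leave alone.

How it is judged:
By the outcome, as a careful person would: the job done as asked, in the order asked, and still so for the second after the job is handed in, with the robot touching nothing.
It also fails if it takes over 51 s, if anything falls off the work surface, if the arm or the gripper's body presses on something with over 40 N, if the wrist force passes 120 N, or if a joint passes its speed limit or range.

## Working session

There is one attempt and no reset: what is moved stays moved. The work goes in short steps, Python scripts to look and compute and a shell command to move; the robot and the scene stay as the last step left them, time stands still between calls to the robot, and variables do not carry over. Pictures are saved under pics/ and viewed, and the job is handed in when it is done.

```bash
mkdir -p pics; ls; python3 - <<'E'
from bench import *
import cv2
for n in ["scene","top"]:
    cv2.imwrite(f"pics/{n}0.png",camera(n)); 
    m=camera_model(n); print(n,m)
print(get_obs(), grip_point_offset)
E
```

```text
pics
scene {'K': array([[548.75213509,   0.        , 325.08789871],
       [  0.        , 548.75213509, 242.38552042],
       [  0.        ,   0.        ,   1.        ]]), 'distortion': array([-0.17429678,  0.        ,  0.        ,  0.        ,  0.        ]), 'pose': array([[-0.03270459,  0.72550758, -0.68743666,  1.21654433],
       [ 0.99929906,  0.03627158, -0.00926101,  0.04038474],
       [ 0.01821549, -0.68725768, -0.72618529,  0.80149174],
       [ 0.        ,  0.        ,  0.        ,  1.        ]])}
top {'K': array([[575.45570221,   0.        , 315.22625946],
       [  0.        , 575.45570221, 230.50833315],
       [  0.        ,   0.        ,   1.        ]]), 'distortion': array([0.0420256, 0.       , 0.       , 0.       , 0.       ]), 'pose': array([[-0.00766087, -0.98137481,  0.19194996,  0.36362728],
       [-0.99993262,  0.00919223,  0.00708868,  0.02736512],
       [-0.0087211 , -0.19188272, -0.98137911,  1.33482478],
       [ 0.        ,  0.        ,  0.        ,  1.        ]])}
{'time_s': 0.1, 'q': array([ 9.63706930e-01,  1.81477107e-01,  1.60790819e+00,  3.70785851e-06,
        1.35380092e+00, -2.06317999e-01]), 'dq': array([-0.0001987 , -0.00117478, -0.00219145, -0.00097239,  0.00054638,
       -0.00108045]), 'joint_efforts': array([ 8.94434306e-04, -4.45880842e+01, -3.52239740e+01, -2.36973319e-04,
        4.12091904e-03, -2.33071052e-05]), 'eef_pos': array([0.22402653, 0.5290232 , 0.23046833]), 'eef_rot': array([-0.58931146,  0.58972568,  0.38994695, -0.39099488]), 'wrist_force': array([ 0.69976233, -0.04735186, -0.69519164]), 'torque': array([ 0.02109611,  0.01126328, -0.01469499]), 'opening': 1.0027028462750887} 0.0187
```

View pics/scene0.png

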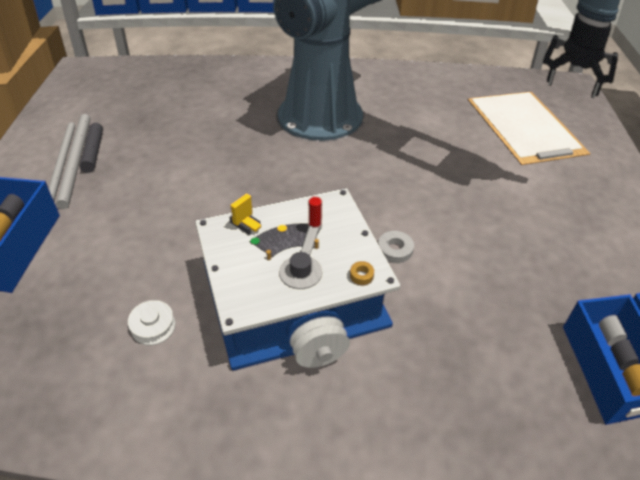

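View pics/top0.png

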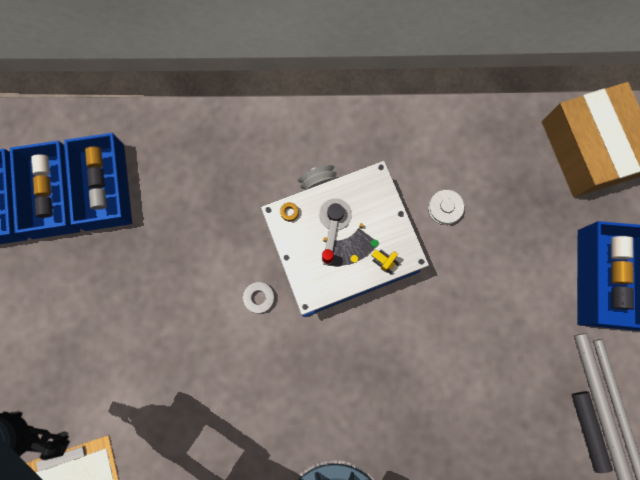

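The top view shows the cover corners near (263,207), (384,162), (428,263) and (303,313), the knob at (328,256) and the tab at (386,261). I'll enlarge both views to get finer pixel positions.

```bash
python3 - <<'E'
import cv2
a=cv2.imread("pics/top0.png")[150:325,250:440]; cv2.imwrite("pics/top0c.png",cv2.resize(a,None,fx=4,fy=3.4,interpolation=cv2.INTER_CUBIC) if 0 else cv2.resize(a,None,fx=3.4,fy=3.4,interpolation=cv2.INTER_CUBIC))
a=cv2.imread("pics/scene0.png")[180:370,190:410]; cv2.imwrite("pics/scene0c.png",cv2.resize(a,None,fx=3,fy=3,interpolation=cv2.INTER_CUBIC))
E
```

```text
(no output)
```

View pics/top0c.png

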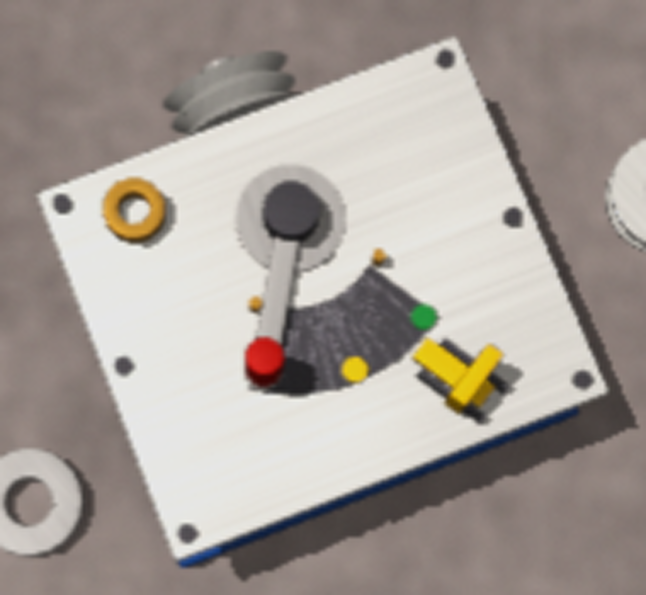

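View pics/scene0c.png

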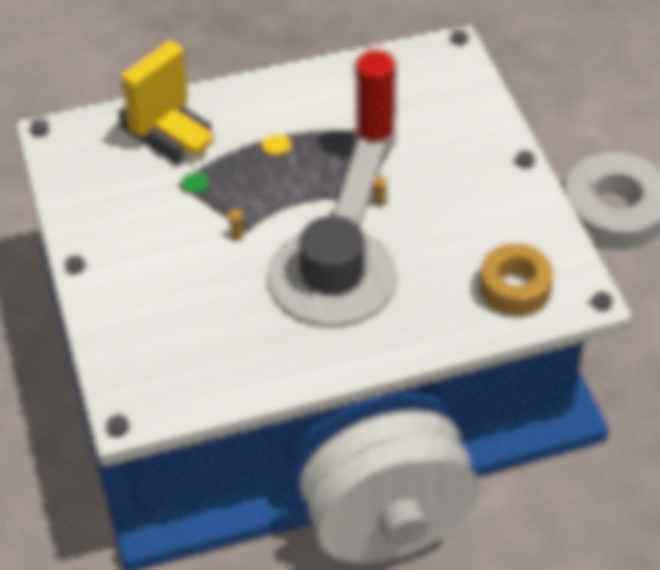

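```bash
cat > h.py <<'E'
import numpy as np, cv2
from bench import camera_model
def proj(n,P,m=None):
    m=m or camera_model(n); T=np.linalg.inv(m["pose"])
    return cv2.projectPoints(np.atleast_2d(np.asarray(P,float)),cv2.Rodrigues(T[:3,:3])[0],T[:3,3],m["K"],m["distortion"])[0][:,0]
def ray(n,uv,z,m=None):
    m=m or camera_model(n)
    u=cv2.undistortPoints(np.asarray(uv,float).reshape(-1,1,2),m["K"],m["distortion"])[:,0]
    d=np.c_[u,np.ones(len(u))]@m["pose"][:3,:3].T; o=m["pose"][:3,3]
    return o+d*((z-o[2])/d[:,2])[:,None]
E
python3 - <<'E'
from h import *
f=lambda l,s,o:(np.array(l)+.5)/s-.5+o
top=f([(38,195),(456,38),(607,393),(178,562)],3.4,(250,150))
sc=f([(630,318),(103,460),(18,122),(475,25)],3,(190,180))
ct=ray("top",top,.12); cs=ray("scene",sc,.12)
for c in(ct,cs):
    print(c[:,:2].round(4).tolist(),c.mean(0).round(4)); 
    print([np.linalg.norm(c[i]-c[(i+1)%4]).round(4) for i in range(4)])
    ex=(c[0]+c[1]-c[2]-c[3])[:2]; ey=(c[0]+c[3]-c[1]-c[2])[:2]
    print("yaw",np.arctan2(ex[1],ex[0]),np.arctan2(-ey[0],ey[1]))
print("hubtop",ray("top",f([(292,210)],3.4,(250,150)),.152),ray("scene",f([(332,242)],3,(190,180)),.152))
print("knobtop",ray("top",f([(265,356)],3.4,(250,150)),.19),ray("scene",f([(376,64)],3,(190,180)),.19))
tt=f([(482,362),(450,400),(500,350)],3.4,(250,150))
print("tabtop",ray("top",f([(493,350),(456,400),(476,375)],3.4,(250,150)),.176),ray("scene",f([(154,62)],3,(190,180)),.176))
E
```

```text
[[0.6543, 0.1538], [0.7559, -0.1157], [0.524, -0.2026], [0.4217, 0.0652]] [ 0.589  -0.0248  0.12  ]
[np.float64(0.288), np.float64(0.2476), np.float64(0.2866), np.float64(0.2489)]
yaw 0.3612369748450078 0.3627573607651136
[[0.6609, 0.1543], [0.7644, -0.1124], [0.5288, -0.201], [0.4275, 0.0704]] [ 0.5954 -0.0222  0.12  ]
[np.float64(0.286), np.float64(0.2517), np.float64(0.2896), np.float64(0.248)]
yaw 0.35227318230139704 0.3635077671824877
hubtop [[ 0.63557994 -0.00718914  0.152     ]] [[ 0.64268566 -0.00569727  0.152     ]]
knobtop [[0.5384717  0.01115722 0.19      ]] [[0.54434725 0.01283983 0.19      ]]
tabtop [[ 0.54304706 -0.12533388  0.176     ]
 [ 0.51316155 -0.10233512  0.176     ]
 [ 0.52806125 -0.11470151  0.176     ]] [[ 0.53347262 -0.11318044  0.176     ]]
```

```bash
python3 - <<'E'
from h import *
from bench import *
from scipy.spatial.transform import Rotation as R
q=get_obs()["eef_rot"]; M=R.from_quat(q[[1,2,3,0]]).as_matrix(); print(M.round(3))
m=camera_model("wrist"); print(m["pose"].round(3), (M.T@(m["pose"][:3,3]-get_obs()["eef_pos"])).round(3))
E
```

```text
[[ 0.39  -0.001 -0.921]
 [ 0.921 -0.001  0.39 ]
 [-0.002 -1.     0.   ]]
[[ 0.39   0.883  0.262  0.158]
 [ 0.921 -0.373 -0.113  0.557]
 [-0.002  0.285 -0.958  0.373]
 [ 0.     0.     0.     1.   ]] [-0.001 -0.142  0.072]
```

```bash
python3 -m jog '[[0,0,0,0,7.1,0,1],[0,0,0,0,7.1,0,1],[0,0,0,0,7.1,0,1],[0,0,0,0,7.1,0,1],[0,0,0,0,7.1,0,1],[0,0,0,0,7.1,0,1],[0,0,0,0,7.1,0,1],[0,0,0,0,7.1,0,1]]'; python3 -m jog '[[0,0,0,0,7.1,0,1],[0,0,0,0,7.1,0,1],[0,0,0,0,7.1,0,1],[0,0,0,0,0,0,1]]'
cat > st.py <<'E'
from h import *
from bench import *
from scipy.spatial.transform import Rotation as R
def st():
    o=get_obs(); q=o["eef_rot"]; M=R.from_quat(q[[1,2,3,0]]).as_matrix()
    return o,M
def show(tgt=None):
    o,M=st(); print("t",round(o["time_s"],2),"p",(o["eef_pos"]*1e3).round(1),"xhead",np.degrees(np.arctan2(M[1,0],M[0,0])).round(1),"tilt y",M[:,1].round(3),"F",o["wrist_force"].round(1),"open",round(o["opening"],2))
    if tgt is not None: print("shift mm tool",(M.T@(np.array(tgt)-o["eef_pos"])*1e3).round(1))
E
python3 -c "
from st import *
show([.552,.062,.231])"
```

```text
time_s: 0.77
eef_pos: [0.2241, 0.5292, 0.2307]
eef_rot: [-0.704, 0.705, 0.061, -0.061]
wrist_force: [0.1, 0.2, 0.4]
opening: -0.002
time_s: 1.1
eef_pos: [0.2242, 0.5292, 0.2308]
eef_rot: [-0.703, 0.704, -0.07, 0.07]
wrist_force: [0.4, 0.6, 1.0]
opening: -0.002
t 1.1 p [224.2 529.2 230.8] xhead -11.3 tilt y [-0.001 -0.001 -1.   ] F [0.4 0.6 1. ] open -0.0
shift mm tool [ 413.2   -0.  -393.8]
```

```bash
python3 -m jog '[[23,0,-22,0,0,0,1],[23,0,-22,0,0,0,1],[23,0,-22,0,0,0,1],[23,0,-22,0,0,0,1],[23,0,-22,0,0,0,1],[23,0,-22,0,0,0,1],[23,0,-22,0,0,0,1],[23,0,-22,0,0,0,1]]' && python3 -m jog '[[23,0,-22,0,0,0,1],[23,0,-22,0,0,0,1],[23,0,-22,0,0,0,1],[23,0,-22,0,0,0,1],[23,0,-22,0,0,0,1],[23,0,-20,0,0,0,1],[23,0,-10,0,0,0,1],[0,0,0,0,0,0,1]]'; python3 - <<'E'
from st import *
show([.552,.052,.231])
m=camera_model("wrist"); cv2.imwrite("pics/w1.png",camera("wrist")); np.save("w1.npy",m["pose"]); print(m["K"][0],m["distortion"])
cv2.imwrite("pics/t1.png",cv2.resize(camera("top")[130:330,230:450],None,fx=3,fy=3,interpolation=cv2.INTER_CUBIC))
E
```

```text
time_s: 1.77
eef_pos: [0.3716, 0.32, 0.2312]
eef_rot: [-0.704, 0.704, -0.067, 0.066]
wrist_force: [1.2, -0.2, 0.2]
opening: -0.006
time_s: 2.43
eef_pos: [0.5052, 0.1499, 0.2313]
eef_rot: [-0.703, 0.704, -0.068, 0.069]
wrist_force: [-0.3, -0.3, 0.1]
opening: 0.004
t 2.43 p [505.2 149.9 231.3] xhead -11.1 tilt y [ 0.002 -0.001 -1.   ] F [-0.3 -0.3  0.1] open 0.0
shift mm tool [ 64.7   0.4 -87.1]
[372.92206239   0.         322.7602695 ] [-0.06397211  0.          0.          0.          0.        ]
```

View pics/w1.png

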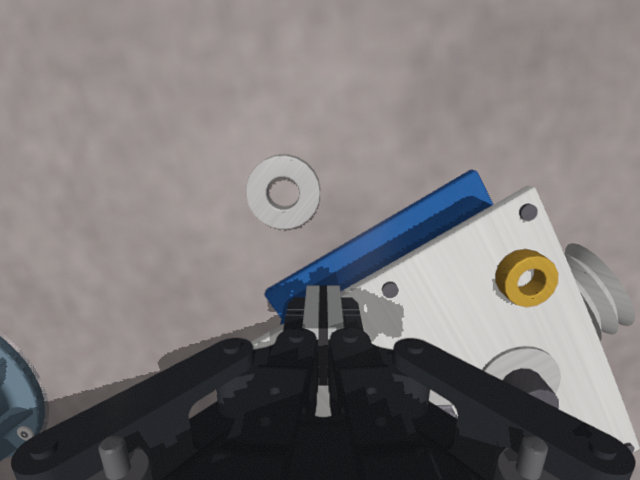

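View pics/t1.png

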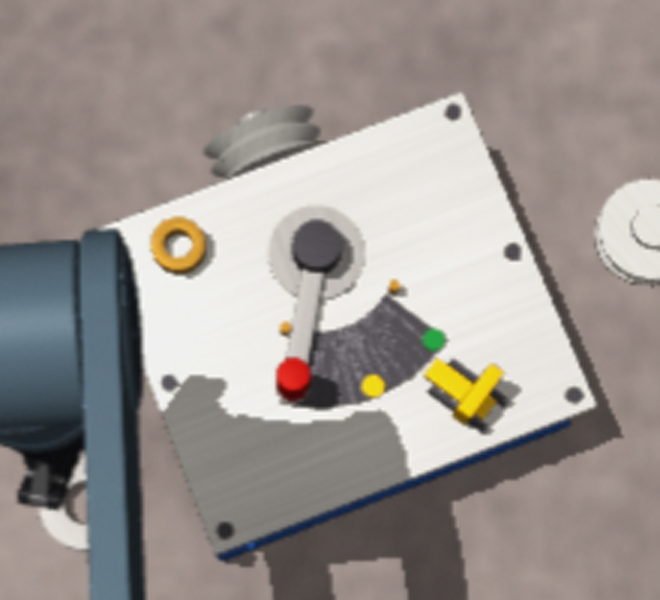

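The wrist view shows the bearing at (283,192), the cover corner at (534,187) and the collar at (527,278). The knob is hidden under the hand. I'll check the wrist view against the fit.

```bash
python3 - <<'E'
from st import *
m=dict(camera_model("wrist")); m["pose"]=np.load("w1.npy")
print(ray("wrist",[(534,187)],.12,m),ray("wrist",[(527,278)],.138,m),ray("wrist",[(529,212),(390,290)],.12,m), ray("wrist",[(283,192)],.02,m))
f=lambda l,s,o:(np.array(l)+.5)/s-.5+o
print("top  collar",ray("top",f([(179,245)],3,(230,130)),.138),"scene",ray("scene",f([(515,270)],3,(190,180)),.138))
print("top screws +y side",ray("top",f([(63,204),(124,366)],3.4,(250,150)),.12),"scene",ray("scene",f([(601,301),(524,159)],3,(190,180)),.12))
E
```

```text
[[0.65697443 0.15330476 0.12      ]] [[0.64030122 0.09454797 0.138     ]] [[0.65267259 0.13592572 0.12      ]
 [0.54650816 0.09591449 0.12      ]] [[0.47112475 0.16786715 0.02      ]]
top  collar [[0.63992181 0.09093868 0.138     ]] scene [[0.6454296  0.09162229 0.138     ]]
top screws +y side [[0.64826055 0.13775906 0.12      ]
 [0.54362493 0.09865246 0.12      ]] scene [[0.64979639 0.13919504 0.12      ]
 [0.54467069 0.09931742 0.12      ]]
```

```bash
python3 -m jog '[[16,0,-21,0,0,0,1],[16,0,-22,0,0,0,1],[16,0,-22,0,0,0,1],[16,0,-22,0,0,0,1],[0,0,0,0,0,0,1]]'; python3 -c "
from st import *
show([.552,.052,.158])"
```

```text
time_s: 2.95
eef_pos: [0.5493, 0.0529, 0.2312]
eef_rot: [-0.703, 0.704, -0.068, 0.068]
wrist_force: [-0.2, 0.5, 0.3]
opening: 0.002
t 2.95 p [549.3  52.9 231.2] xhead -11.0 tilt y [ 0.001 -0.001 -1.   ] F [-0.2  0.5  0.3] open 0.0
shift mm tool [ 2.8 73.2 -0.3]
```

```bash
python3 -m jog '[[1,18,0,0,0,0,1],[1,18,0,0,0,0,1],[1,18,0,0,0,0,1],[0,18,0,0,0,0,1],[0,0,0,0,0,0,1]]'; python3 - <<'E'
from st import *
show([.552,.052,.158])
cv2.imwrite("pics/t2.png",cv2.resize(camera("top")[150:320,250:450],None,fx=3,fy=3,interpolation=cv2.INTER_CUBIC))
cv2.imwrite("pics/s2.png",cv2.resize(camera("scene")[150:320,190:410],None,fx=3,fy=3,interpolation=cv2.INTER_CUBIC))
E
```

```text
time_s: 3.37
eef_pos: [0.5478, 0.0567, 0.1553]
eef_rot: [0.704, -0.704, 0.07, -0.064]
wrist_force: [-0.0, 0.4, -0.5]
opening: -0.003
t 3.37 p [547.8  56.7 155.3] xhead -10.9 tilt y [-0.007  0.001 -1.   ] F [-0.   0.4 -0.5] open -0.0
shift mm tool [ 5.  -2.7 -3.8]
```

View pics/s2.png

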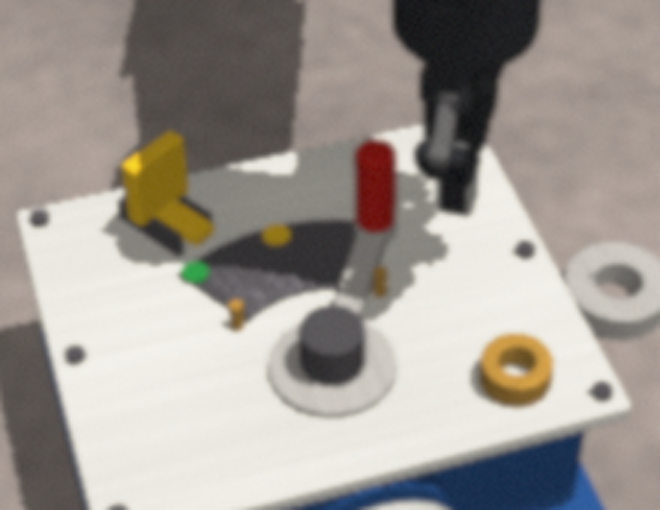

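View pics/t2.png

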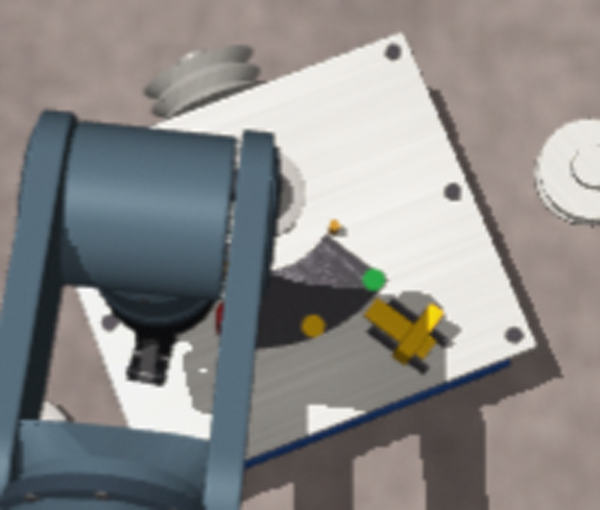

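Fingertip is beside the knob, about 20 mm short of it and clear of everything. Next I'll close the gap gently.

```bash
python3 -m jog '[[3,-1,-5,0,0,0,1],[2,-1,-5,0,0,0,1],[0,0,-4,0,0,0,1],[0,0,-3,0,0,0,1],[0,0,0,0,0,0,1]]'; python3 - <<'E'
from st import *
show()
E
```

```text
time_s: 3.88
eef_pos: [0.5532, 0.0364, 0.1619]
eef_rot: [-0.704, 0.704, -0.068, 0.069]
wrist_force: [-0.8, -0.5, -1.4]
opening: 0.002
t 3.88 p [553.2  36.4 161.9] xhead -11.1 tilt y [ 0.001 -0.    -1.   ] F [-0.8 -0.5 -1.4] open 0.0
```

```bash
python3 -m jog '[[-0.5,0,-3,0,0,0,1],[-0.9,0,-4.2,0,-2.5,0,1],[-0.9,0,-4.2,0,-2.5,0,1],[-0.9,0,-4.2,0,-2.5,0,1]]'; python3 -c "
from st import *
show()"; python3 -m jog '[[-0.9,0,-4.2,0,-2.5,0,1],[-0.9,0,-4.2,0,-2.5,0,1],[-0.9,0,-4.2,0,-2.5,0,1],[-0.9,0,-4.2,0,-2.5,0,1]]'; python3 -c "
from st import *
show()"
```

```text
time_s: 4.22
eef_pos: [0.5474, 0.0231, 0.1615]
eef_rot: [0.708, -0.706, 0.021, -0.021]
wrist_force: [0.6, 5.2, 0.4]
opening: -0.001
t 4.22 p [547.4  23.1 161.5] xhead -3.4 tilt y [ 0.001  0.002 -1.   ] F [0.6 5.2 0.4] open -0.0
time_s: 4.55
eef_pos: [0.5434, 0.0061, 0.1614]
eef_rot: [0.706, -0.705, -0.04, 0.041]
wrist_force: [-1.1, 2.1, 1.5]
opening: 0.004
t 4.55 p [543.4   6.1 161.4] xhead 6.6 tilt y [-0.     0.001 -1.   ] F [-1.1  2.1  1.5] open 0.0
```

```bash
python3 -m jog '[[-0.9,0,-4.2,0,-2.5,0,1],[-0.9,0,-4.2,0,-2.5,0,1],[-0.9,0,-4.2,0,-2.5,0,1],[-0.9,0,-4.2,0,-2.5,0,1],[-0.9,0,-4.2,0,-2.5,0,1],[-0.9,0,-4.2,0,-2.5,0,1]]'; python3 - <<'E'
from st import *
show()
cv2.imwrite("pics/t3.png",cv2.resize(camera("top")[150:320,250:450],None,fx=3,fy=3,interpolation=cv2.INTER_CUBIC))
cv2.imwrite("pics/s3.png",cv2.resize(camera("scene")[150:320,190:410],None,fx=3,fy=3,interpolation=cv2.INTER_CUBIC))
E
```

```text
time_s: 5.05
eef_pos: [0.5439, -0.0204, 0.1613]
eef_rot: [0.695, -0.695, -0.132, 0.132]
wrist_force: [-0.3, -1.1, 0.2]
opening: 0.006
t 5.05 p [543.9 -20.4 161.3] xhead 21.6 tilt y [-0.  0. -1.] F [-0.3 -1.1  0.2] open 0.01
```

View pics/s3.png

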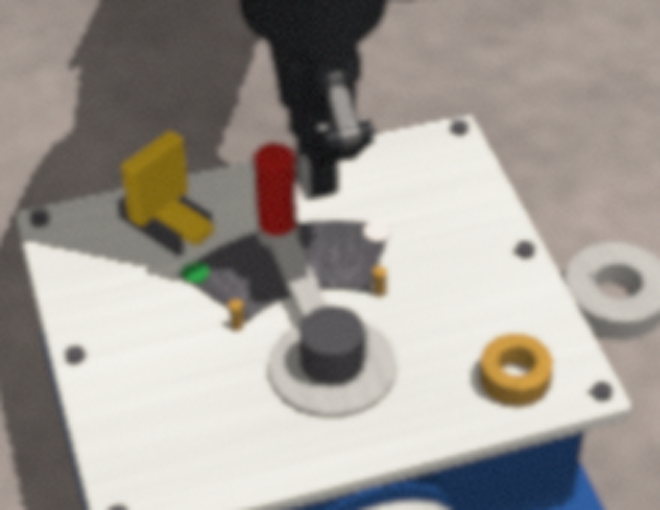

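The lever sits at the first click, with the knob covering the yellow dot. I'll continue, slowing down near the end.

```bash
python3 -m jog '[[-0.9,0,-4.2,0,-2.5,0,1],[-0.9,0,-4.2,0,-2.5,0,1],[-0.9,0,-4.2,0,-2.5,0,1],[-0.9,0,-4.2,0,-2.5,0,1]]'; python3 -c "
from st import *
show()"; python3 -m jog '[[-0.9,0,-4.2,0,-2.5,0,1],[-0.9,0,-4.2,0,-2.5,0,1],[-0.9,0,-4.2,0,-2.5,0,1]]'; python3 -c "
from st import *
show()"
```

```text
time_s: 5.48
eef_pos: [0.5471, -0.0355, 0.1612]
eef_rot: [0.682, -0.68, -0.191, 0.192]
wrist_force: [-3.4, 5.9, 3.6]
opening: -0.0
t 5.48 p [547.1 -35.5 161.2] xhead 31.5 tilt y [-0.002  0.002 -1.   ] F [-3.4  5.9  3.6] open -0.0
time_s: 5.73
eef_pos: [0.5522, -0.0482, 0.1612]
eef_rot: [0.667, -0.666, -0.236, 0.236]
wrist_force: [0.3, 0.9, 0.5]
opening: 0.001
t 5.73 p [552.2 -48.2 161.2] xhead 39.0 tilt y [-0.001  0.001 -1.   ] F [0.3 0.9 0.5] open 0.0
```

```bash
python3 -m jog '[[-0.9,0,-4.2,0,-2.5,0,1],[-0.9,0,-4.2,0,-2.5,0,1],[-0.4,0,-2.1,0,-1.2,0,1],[0,0,0,0,0,0,1]]'; python3 - <<'E'
from st import *
show()
cv2.imwrite("pics/t4.png",cv2.resize(camera("top")[150:320,250:450],None,fx=3,fy=3,interpolation=cv2.INTER_CUBIC))
cv2.imwrite("pics/s4.png",cv2.resize(camera("scene")[150:320,190:410],None,fx=3,fy=3,interpolation=cv2.INTER_CUBIC))
E
```

```text
time_s: 6.07
eef_pos: [0.5581, -0.0584, 0.1613]
eef_rot: [0.653, -0.653, -0.271, 0.271]
wrist_force: [0.9, 0.2, -0.1]
opening: 0.0
t 6.07 p [558.1 -58.4 161.3] xhead 45.1 tilt y [ 0.  0. -1.] F [ 0.9  0.2 -0.1] open 0.0
```

View pics/s4.png

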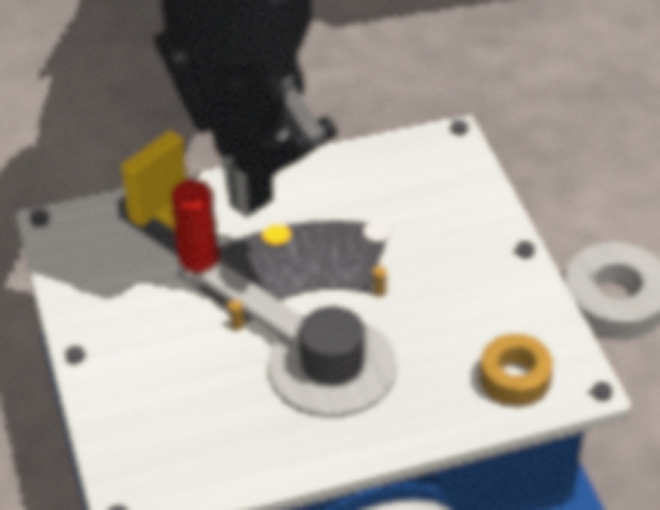

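View pics/t4.png

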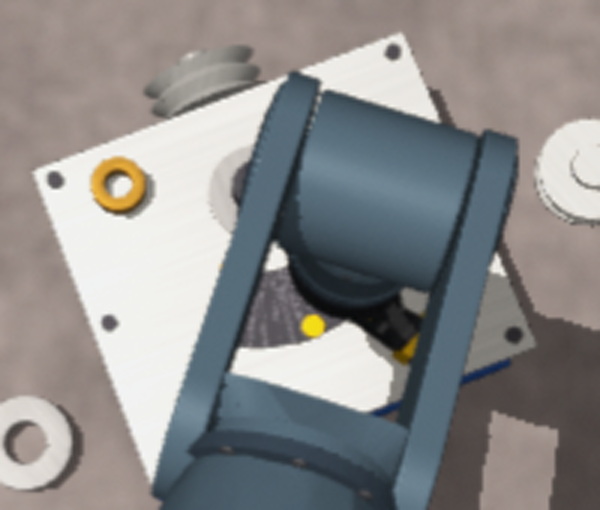

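```bash
python3 -m jog '[[-0.4,0,-2.1,0,-1.2,0,1],[-0.4,0,-2.1,0,-1.2,0,1],[0,0,0,0,0,0,1]]'; python3 -m jog '[[-0.4,0,-2.1,0,-1.2,0,1],[-0.2,0,-1,0,-0.6,0,1],[0,0,0,0,0,0,1]]';python3 -c "
from st import *
show()"
```

```text
time_s: 6.42
eef_pos: [0.5607, -0.0619, 0.1614]
eef_rot: [-0.647, 0.647, 0.285, -0.285]
wrist_force: [-0.4, 0.9, 0.6]
opening: -0.003
time_s: 6.67
eef_pos: [0.5625, -0.0644, 0.1613]
eef_rot: [-0.642, 0.643, 0.295, -0.295]
wrist_force: [0.9, -0.3, 0.8]
opening: 0.001
t 6.67 p [562.5 -64.4 161.3] xhead 49.4 tilt y [ 0. -0. -1.] F [ 0.9 -0.3  0.8] open 0.0
```

```bash
python3 -m jog '[[-0.2,0,-1,0,-0.6,0,1],[-0.2,0,-1,0,-0.6,0,1],[0,0,0,0,0,0,1]]'; python3 -m jog '[[-0.2,0,-1,0,-0.6,0,1],[0,0,-1,0,0,0,1],[0,0,0,0,0,0,1]]';python3 -c "
from st import *
show()"
```

```text
time_s: 6.92
eef_pos: [0.5637, -0.066, 0.1613]
eef_rot: [-0.639, 0.639, 0.302, -0.302]
wrist_force: [-0.6, -0.2, -0.1]
opening: -0.001
time_s: 7.17
eef_pos: [0.5644, -0.0668, 0.1612]
eef_rot: [0.638, -0.637, -0.305, 0.306]
wrist_force: [-4.1, 2.1, 2.6]
opening: 0.001
t 7.17 p [564.4 -66.8 161.2] xhead 51.1 tilt y [-0.002  0.001 -1.   ] F [-4.1  2.1  2.6] open 0.0
```

```bash
python3 -m jog '[[0,0,-1,0,0,0,1],[0,0,0,0,0,0,1]]';python3 -m jog '[[0,0,-0.5,0,0,0,1],[0,0,0,0,0,0,1]]';python3 -c "
from st import *
show()"
```

```text
time_s: 7.33
eef_pos: [0.5645, -0.0668, 0.1611]
eef_rot: [0.639, -0.637, -0.304, 0.306]
wrist_force: [-7.3, 4.6, 5.3]
opening: -0.002
time_s: 7.5
eef_pos: [0.5645, -0.0669, 0.1611]
eef_rot: [0.639, -0.636, -0.304, 0.306]
wrist_force: [-9.5, 6.0, 5.4]
opening: -0.001
t 7.5 p [564.5 -66.9 161.1] xhead 51.2 tilt y [-0.004  0.002 -1.   ] F [-9.5  6.   5.4] open -0.0
```

Lever is firmly on its last stop: about 11 N, and no further motion. I'll back off, lift, turn 89° and look at the tab.

```bash
python3 -m jog '[[0,0,4,0,0,0,1],[0,0,8,0,0,0,1],[0,-20,0,0,0,0,1],[0,-30,0,0,0,0,1],[0,-30,0,0,0,0,1],[0,0,0,0,7.1,0,1],[0,0,0,0,7.1,0,1],[0,0,0,0,7.1,0,1]]';python3 -m jog '[[0,0,0,0,7.1,0,1],[0,0,0,0,7.1,0,1],[0,0,0,0,7.1,0,1],[0,0,0,0,7.1,0,1],[0,0,0,0,7.1,0,1],[0,0,0,0,7.1,0,1],[0,0,0,0,7.1,0,1],[0,0,0,0,7.1,0,1]]'; python3 -m jog '[[0,0,0,0,7.1,0,1],[0,0,0,0,5.1,0,1],[0,0,0,0,0,0,1]]'; python3 -c "
from st import *
show([.507,-.1445,.231])"
```

```text
time_s: 8.17
eef_pos: [0.5572, -0.0607, 0.2423]
eef_rot: [-0.683, 0.684, 0.181, -0.179]
wrist_force: [-0.3, 0.2, -0.2]
opening: 0.003
time_s: 8.83
eef_pos: [0.5568, -0.0606, 0.2413]
eef_rot: [-0.687, 0.687, -0.167, 0.167]
wrist_force: [0.1, -0.3, 0.6]
opening: -0.001
time_s: 9.08
eef_pos: [0.5568, -0.0606, 0.2413]
eef_rot: [-0.666, 0.666, -0.238, 0.238]
wrist_force: [0.5, -0.5, 0.2]
opening: 0.0
t 9.08 p [556.8 -60.6 241.3] xhead -39.3 tilt y [ 0.001 -0.    -1.   ] F [ 0.5 -0.5  0.2] open 0.0
shift mm tool [ 14.7  10.3 -96.5]
```

```bash
python3 -m jog '[[4,0,-24,0,-1.5,0,1],[4,0,-24,0,0,0,1],[4,0,-24,0,0,0,1],[4,0,-24,0,0,0,1],[0,0,0,0,0,0,1],[0,0,0,0,0,0,1]]'; python3 - <<'E'
from st import *
show([.507,-.1445,.231])
np.save("w5.npy",camera_model("wrist")["pose"]); cv2.imwrite("pics/w5.png",camera("wrist"))
cv2.imwrite("pics/t5.png",cv2.resize(camera("top")[150:320,250:450],None,fx=3,fy=3,interpolation=cv2.INTER_CUBIC))
cv2.imwrite("pics/s5.png",cv2.resize(camera("scene")[150:320,190:410],None,fx=3,fy=3,interpolation=cv2.INTER_CUBIC))
E
```

```text
time_s: 9.58
eef_pos: [0.51, -0.1469, 0.2414]
eef_rot: [-0.669, 0.669, -0.228, 0.228]
wrist_force: [0.4, 0.5, -0.8]
opening: 0.0
t 9.58 p [ 510.  -146.9  241.4] xhead -37.7 tilt y [ 0.001 -0.    -1.   ] F [ 0.4  0.5 -0.8] open 0.0
shift mm tool [-3.9 10.4  0.1]
```

View pics/w5.png

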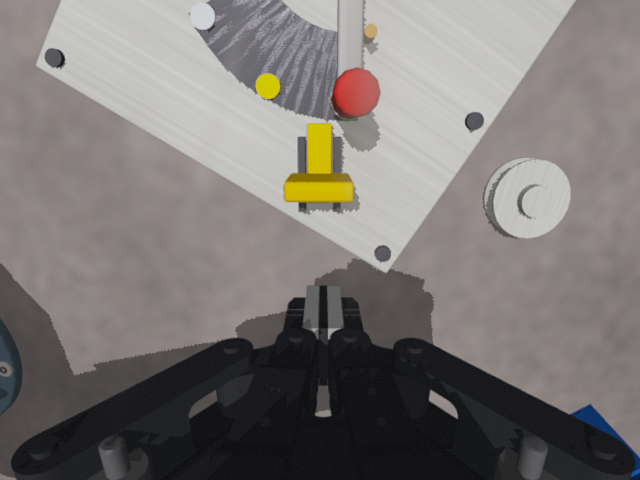

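View pics/s5.png

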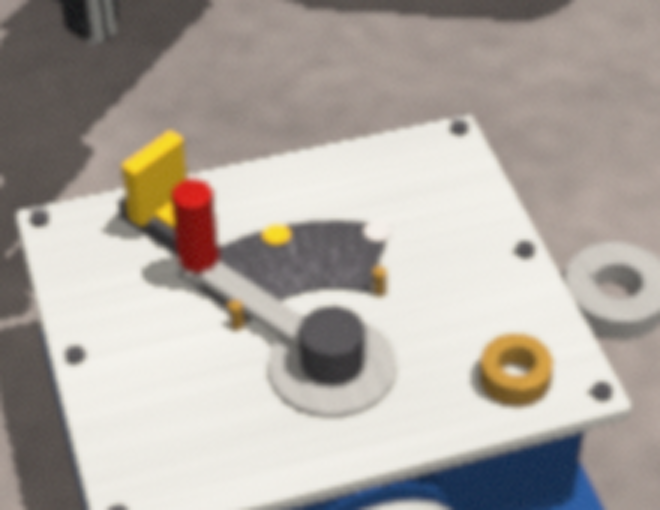

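View pics/t5.png

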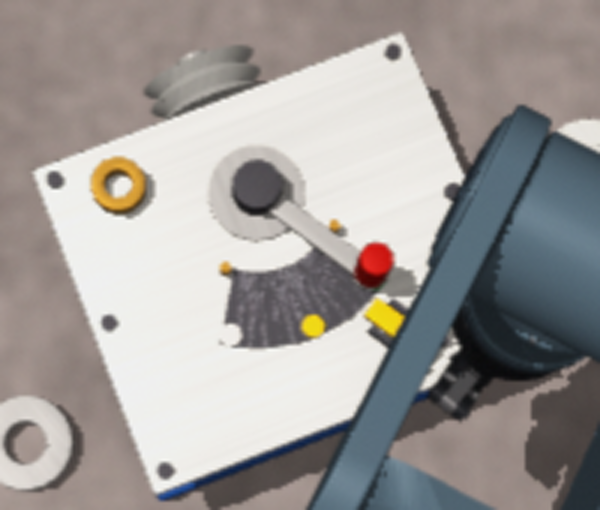

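```bash
python3 - <<'E'
from st import *
o,M=st(); m=dict(camera_model("wrist")); m["pose"]=np.load("w5.npy")
for n,uv,z in [("tabtop front",(319,174),.176),("tabtop rear",(319,182),.176),("tab bottom of yellow",(319,201),.132),("tab L",(285,180),.176),("R",(354,180),.176),("knob",(357,92),.19),("bar tip",(320,123),.136),("finger",(323,290),.2414)]:
    p=ray("wrist",[uv],z,m)[0]; print(n,p.round(4),"tool",((p-o["eef_pos"])@M*1e3).round(1))
E
```

```text
tabtop front [ 0.5376 -0.1094  0.176 ] tool [-0.6 65.4 45. ]
tabtop rear [ 0.5349 -0.1129  0.176 ] tool [-0.6 65.4 40.5]
tab bottom of yellow [ 0.5227 -0.128   0.132 ] tool [ -1.  109.4  21.2]
tab L [ 0.5206 -0.1005  0.176 ] tool [-19.5  65.4  41.7]
R [ 0.551  -0.1239  0.176 ] tool [18.9 65.4 41.6]
knob [ 0.5781 -0.0877  0.19  ] tool [18.3 51.4 86.8]
bar tip [ 0.5548 -0.0878  0.136 ] tool [ -0.2 105.4  72.6]
finger [ 0.5149 -0.1423  0.2414] tool [ 1.5 -0.   5.1]
```

The wrist view shows the lever at the green dot, with the knob at (357,92) hiding it. The arm is parallel to the bar, and the tab at (319,190) is centred on the finger line about 18 mm ahead of the fingers. Descending now.

```bash
python3 -m jog '[[0,20,0,0,0,0,1],[0,25,0,0,0,0,1],[0,25,0,0,0,0,1],[0,20,0,0,0,0,1],[0,0,0,0,0,0,1],[0,0,0,0,0,0,1]]'; python3 -c "
from st import *
show([.510,-.147,.150])"
```

```text
time_s: 10.23
eef_pos: [0.5099, -0.1449, 0.1505]
eef_rot: [0.67, -0.669, 0.229, -0.227]
wrist_force: [0.0, -0.0, 0.1]
opening: 0.001
t 10.23 p [ 509.9 -144.9  150.5] xhead -37.6 tilt y [-0.002  0.001 -1.   ] F [ 0.  -0.   0.1] open 0.0
shift mm tool [ 1.3  0.5 -1.6]
```

```bash
python3 -m jog '[[0,0,4,0,0,0,1],[0,0,4,0,0,0,1],[0,0,4,0,0,0,1],[0,0,3,0,0,0,1],[0,0,3,0,0,0,1],[0,0,3,0,0,0,1]]'; python3 -c "
from st import *
show()";python3 -m jog '[[0,0,3,0,0,0,1],[0,0,3,0,0,0,1],[0,0,3,0,0,0,1],[0,0,3,0,0,0,1]]'; python3 - <<'E'
from st import *
show()
np.save("w6.npy",camera_model("wrist")["pose"]); cv2.imwrite("pics/w6.png",camera("wrist"))
E
```

```text
time_s: 10.73
eef_pos: [0.5235, -0.1295, 0.1519]
eef_rot: [-0.669, 0.67, -0.228, 0.228]
wrist_force: [-1.1, -2.4, 1.7]
opening: 0.001
t 10.73 p [ 523.5 -129.5  151.9] xhead -37.6 tilt y [ 0.001 -0.001 -1.   ] F [-1.1 -2.4  1.7] open 0.0
time_s: 11.07
eef_pos: [0.5307, -0.12, 0.1514]
eef_rot: [-0.669, 0.669, -0.228, 0.228]
wrist_force: [-1.2, -2.2, 1.6]
opening: 0.001
t 11.07 p [ 530.7 -120.   151.4] xhead -37.7 tilt y [ 0. -0. -1.] F [-1.2 -2.2  1.6] open 0.0
```

View pics/w6.png

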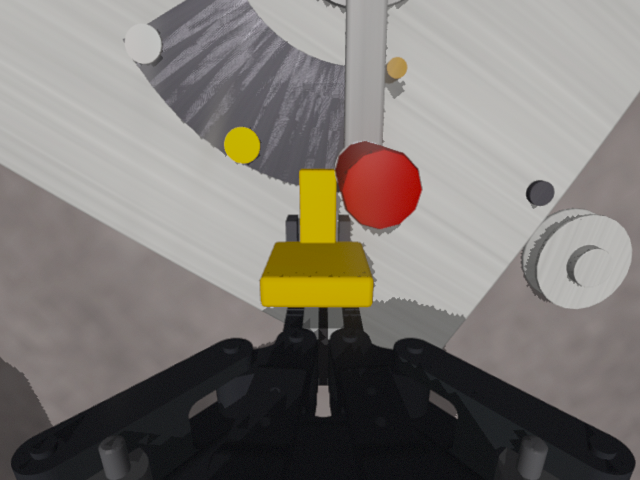

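The slide is moving at about 2.5 N and its bar clears the knob. Continuing, with small steps at the end.

```bash
python3 -m jog '[[0,0,3,0,0,0,1],[0,0,3,0,0,0,1],[0,0,2,0,0,0,1],[0,0,1,0,0,0,1]]'; python3 -m jog '[[0,0,1,0,0,0,1],[0,0,1,0,0,0,1]]';  python3 -m jog '[[0,0,1,0,0,0,1],[0,0,0,0,0,0,1]]'; python3 -c "
from st import *
show()"
```

```text
time_s: 11.45
eef_pos: [0.5362, -0.1126, 0.1512]
eef_rot: [-0.669, 0.669, -0.228, 0.228]
wrist_force: [0.0, -2.6, 1.6]
opening: 0.001
time_s: 11.62
eef_pos: [0.5372, -0.1112, 0.1512]
eef_rot: [-0.669, 0.669, -0.228, 0.228]
wrist_force: [-0.2, -2.6, 0.5]
opening: 0.0
time_s: 11.78
eef_pos: [0.5378, -0.1103, 0.1512]
eef_rot: [0.669, -0.669, 0.228, -0.228]
wrist_force: [-0.6, -1.1, -0.6]
opening: 0.001
t 11.78 p [ 537.8 -110.3  151.2] xhead -37.7 tilt y [-0.  0. -1.] F [-0.6 -1.1 -0.6] open 0.0
```

```bash
for i in 1; do python3 -m jog '[[0,0,1,0,0,0,1],[0,0,1,0,0,0,1],[0,0,0,0,0,0,1]]'; python3 -m jog '[[0,0,1,0,0,0,1],[0,0,0,0,0,0,1]]'; done; python3 - <<'E'
from st import *
show()
cv2.imwrite("pics/w7.png",camera("wrist"))
E
```

```text
time_s: 12.03
eef_pos: [0.538, -0.1101, 0.1513]
eef_rot: [-0.668, 0.67, -0.229, 0.228]
wrist_force: [-5.5, -6.4, 2.8]
opening: 0.001
time_s: 12.2
eef_pos: [0.538, -0.11, 0.1513]
eef_rot: [-0.668, 0.671, -0.229, 0.227]
wrist_force: [-8.4, -9.2, 3.9]
opening: -0.004
t 12.2 p [ 538.  -110.   151.3] xhead -37.7 tilt y [-0.004 -0.003 -1.   ] F [-8.4 -9.2  3.9] open -0.0
```

View pics/w7.png

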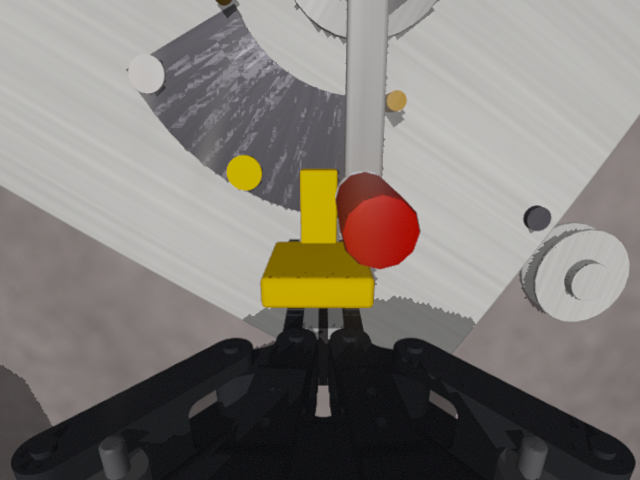

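It is firm against a stop at about 12.5 N. Travel was about 28 mm from a start of 0–5 mm. I'll retreat and verify.

```bash
python3 -m jog '[[0,0,-3,0,0,0,1],[0,0,-8,0,0,0,1],[0,0,-14,0,0,0,1],[0,-25,0,0,0,0,1],[0,-35,0,0,0,0,1],[0,-35,0,0,0,0,1],[0,0,-35,0,0,0,1],[0,0,-35,0,0,0,1]]'; python3 -m jog '[[0,0,-35,0,0,0,1],[0,0,-35,0,0,0,1],[0,0,-30,0,0,0,1],[0,0,0,0,0,0,1]]'; python3 - <<'E'
from st import *
show()
np.save("w8.npy",camera_model("wrist")["pose"]); cv2.imwrite("pics/w8.png",camera("wrist"))
t=camera("top");cv2.imwrite("pics/t8r.png",t);cv2.imwrite("pics/t8.png",cv2.resize(t[150:325,250:440],None,fx=3.4,fy=3.4,interpolation=cv2.INTER_CUBIC))
cv2.imwrite("pics/s8.png",cv2.resize(camera("scene")[180:370,190:410],None,fx=3,fy=3,interpolation=cv2.INTER_CUBIC))
E
```

```text
time_s: 12.92
eef_pos: [0.4829, -0.1834, 0.2492]
eef_rot: [-0.67, 0.67, -0.225, 0.229]
wrist_force: [0.1, -0.5, -0.2]
opening: -0.003
time_s: 13.25
eef_pos: [0.4178, -0.2658, 0.2462]
eef_rot: [-0.668, 0.669, -0.23, 0.23]
wrist_force: [0.7, -1.0, 0.2]
opening: -0.003
t 13.25 p [ 417.8 -265.8  246.2] xhead -37.9 tilt y [-0.001 -0.001 -1.   ] F [ 0.7 -1.   0.2] open -0.0
```

View pics/t8.png

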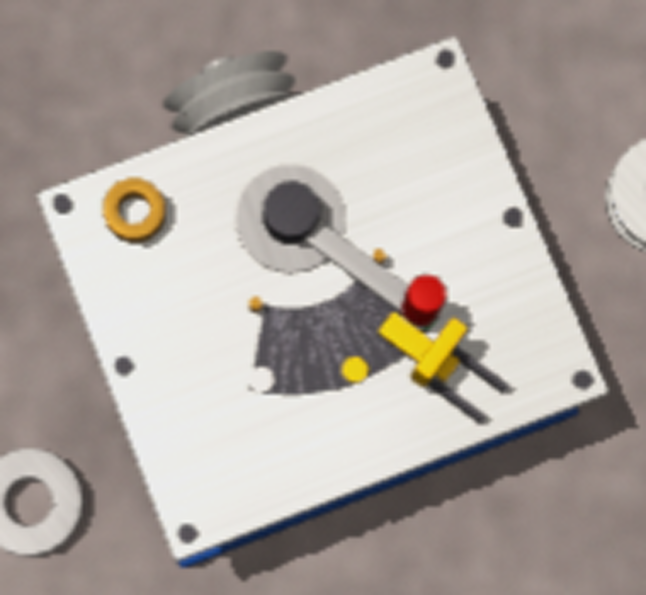

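View pics/s8.png

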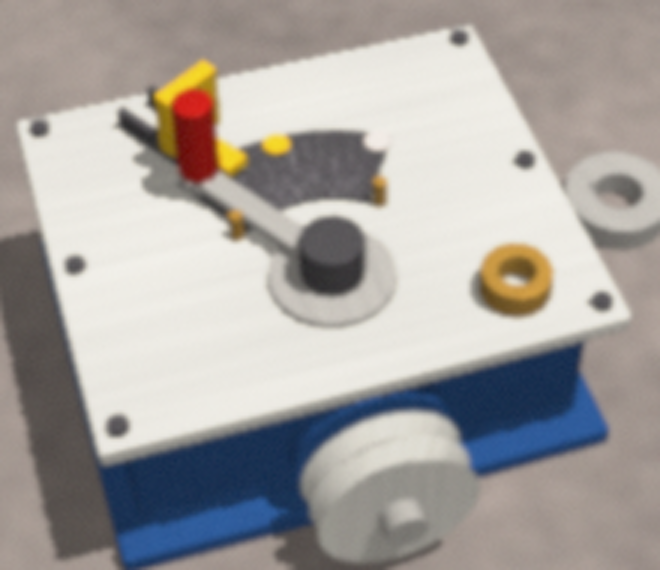

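View pics/w8.png

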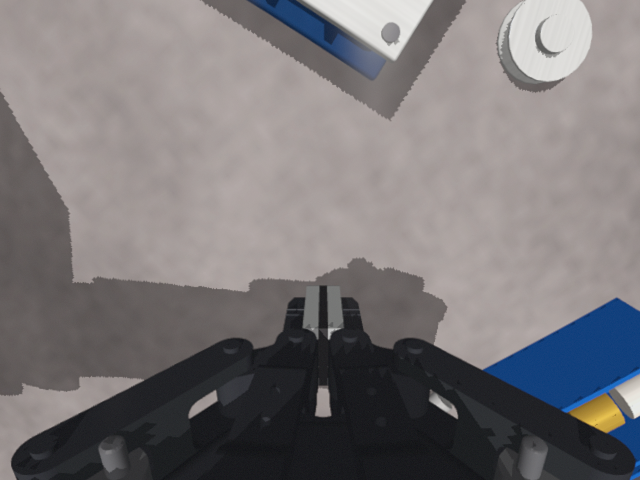

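In the top view the knob is at (427,297) on the green dot, the tab has shifted to about (440,351), and the collar hasn't moved. Checking the numbers.

```bash
python3 - <<'E'
from h import *
f=lambda l:(np.array(l,float)+.5)/3.4-.5+(250,150)
h=ray("top",f([(292,210)]),.152)[0]; k0=ray("top",f([(265,356)]),.19)[0]; k=ray("top",f([(427,295)]),.19)[0]
a=lambda v:np.arctan2(v[1],v[0])%(2*np.pi)
print("lever change",a(k-h)-a(k0-h),"angle now",a(k-h)-np.pi-.361+.55)
a,b=cv2.imread("pics/top0.png"),cv2.imread("pics/t8r.png")
def tab(im):
    hsv=cv2.cvtColor(im,cv2.COLOR_BGR2HSV); m=cv2.inRange(hsv,(22,150,120),(34,255,255)); n,l,s,c=cv2.connectedComponentsWithStats(m); 
    return [(s[i][4],c[i].round(1)) for i in range(1,n) if s[i][4]>30 and 340<c[i][0]<420 and 220<c[i][1]<290]
ta,tb=tab(a),tab(b); print(ta,tb)
pa=max(ta,key=lambda t:t[0])[1];pb=max(tb,key=lambda t:t[0])[1]
d=(ray("top",[pb],.155)-ray("top",[pa],.155))[0]; print("lock shift mm",np.linalg.norm(d)*1e3,d)
print("diff px at pulley/bearing/collar",[cv2.absdiff(a,b)[y-20:y+20,x-20:x+20].max() for x,y in((446,207),(258,297),(289,211))])
E
```

```text
lever change 1.0932545582717363 angle now 1.095528434163631
[(np.int32(250), array([384.8, 258.8])), (np.int32(46), array([354.1, 258. ]))] [(np.int32(254), array([374.4, 250.9])), (np.int32(46), array([354.1, 258. ]))]
lock shift mm 26.814873036252713 [0.01669407 0.02098441 0.        ]
diff px at pulley/bearing/collar [np.uint8(11), np.uint8(11), np.uint8(10)]
```

```bash
python3 -c "
from bench import *
print(hand_in())"
```

```text
the job is handed in; nothing more can be done
None
```

The gearbox is handed in with the shift lever at its second stop by the green dot and the yellow lock slide pushed home beside it. I pushed both with shut fingertips, the lever first, and finished at about 13 s of the 51 s allowed.

- **Lever:** it went past the first click and then did not move under about 11–12.5 N of total wrist force. The top camera puts it at 1.096 rad, against the 1.10 rad stop.
- **Lock slide:** it slid at about 2.5 N, then did not move under about 12–13 N. Two measurements of its travel disagree slightly: about 28 mm from the tool's motion and about 27 mm from the camera. Both fit the 30 mm home position if it started 2–3 mm in, but the home position itself I judged from the firm stop, not from a direct reading.
- **Loose parts:** the pulley, bearing and collar look unchanged in the before and after top pictures, and the arm was clear of everything at hand-in.
- **Camera fit:** the top and scene cameras differed by about 6 mm in x. I used their average, and the wrist camera and the contact forces agreed with it.

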